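# Gauge the bored toe blocks and pull the under-size one

## Robot

A 6-joint arm with a two-finger parallel gripper is mounted at the origin on the work surface. World frame = base frame: x ahead of the robot, y to its left, z up, the work surface at z = 0. Lengths are in m, angles in rad, forces in N, time in s.
With the tool pointing down it reaches from about 0.225 to 0.875 m from the base axis. Payload 3.4 kg.
Tool frame: the origin (TCP) lies midway between the tips of the shut fingers; the grasp point (between the pads) lies 19 mm behind it (manip.grasp_offset is the distance from the TCP to the grasp point, in m); x points along the fingers, y is the direction in which the jaws open and shut, and the axes are right-handed (so a half turn about x gives the same grasp; the last joint's range is limited). The gripper opens to 85 mm and grips with 20 to 120 N. Pads are 22 mm wide; open, the fingers measure 114 mm over their backs; the gripper's body (76 mm by 85 mm) begins 54 mm behind the grasp point. The pads swing forward as they close: fully open they stand 13 mm farther back than shut.
Start: joints at [1.02, 0.276, 1.505, -0, 1.361, -0.121], TCP at [0.24, 0.523, 0.231] pointing down, gripper open.
Joint ranges: [-2.89, 2.89], [-0.75, 2.08], [0.22, 2.7], [-1.18, 4.32], [0.11, 2.71], [-2.7, 2.7]. Speed limits (rad/s): [2.57, 2.57, 3.14, 3.14, 3.14, 3.14].

## Interface

Orientations are given as a unit quaternion [w, x, y, z].
In Python, from rig import manip gives the robot as it stands.
- The arm moves only by the shell command python3 -m creep 'ROWS' [OPENING] [FORCE]. ROWS is a JSON object of lists of equal length, an entry for each row: "delta_pos": the shift along the tool's x, y, z in cm, a list of three; "dr": the turn, a rotation vector about the tool's x, y, z in rad, a list of three. In form: {"delta_pos": [[dx, dy, dz], ...], "dr": [[rx, ry, rz], ...]}. A call has 1 to 10 rows; each row is the pose to reach, as a shift and turn from the pose commanded when the call began, along the tool's axes at that moment; what a row does not reach only later rows make up. A row lasts 1/10 s, in which the tool goes at most 50 mm and 8.59 degrees, less where a joint would pass 70% of its speed; a pose out of reach is approached as far as the arm can. A call with a gripper value outside its range is refused whole. OPENING is the opening, from -1 (shut) to 1 (fully open), set as the call begins (- or left out, the last holds). The fingers move at their own pace and stop on an object; FORCE is the grip in N (left out, the last holds). Time passes only in rows, so rows that repeat a pose let the fingers close. It gives the time, the measured TCP pose, the force and the opening at its end, in the units of the state.
- manip.get_state(): the state, without advancing time (a new reading comes with each control period).
- manip.get_image(name): name is "side" or "top" or "wrist"; returns a dict with "pixels" (384x512x3 uint8, blue, green, red), "depth" (384x512 float32, m along the optical axis (not along the pixel's ray), 0 where there is no reading), "intrinsics" (3x3 intrinsics, pixels), "k1" (the pictures are not rectified: a ray, as slopes to the right and down, at radius r is drawn at 1 + k1 r^2 times it, then the intrinsics apply), "rvec" (rotation vector, rad) and "tvec" (3), from world to camera coordinates, as OpenCV has them. Camera axes: x right, y down, z forward; pixel columns grow to the right and rows downward; lengths in m; the calibration is good to about 2 mm. A picture is of the moment at which its call begins.
- manip.sign_off(): hands the job in, once; it reports no verdict.
The state is a dict: "clock": time; "qpos": joint angles; "qd": joint speeds; "effort": joint torques, N m; "position": TCP position; "ee_rot": TCP orientation; "contact_force": force on the tool from outside, world axes, zero at the start; "moment": the same for the moment, N m; "width": finger opening in m.
Only numpy, scipy, OpenCV 4.12 (cv2) and the standard library are available. Lean on these libraries where they do the work, as an engineer would, in place of code of your own. Each camera call takes 0.05 s, during which the arm holds its last target. There are 200 camera calls.

## Task

Take the pin gauge from its stand and try it gently, never forcing it (light finger pressure only), in the bores of the three wooden blocks in the cradle, one after another from the robot's left to its right: in a good bore the pin goes fully home, in an under-size one it stops part way. After all three have been tried, put the gauge back fully home in its stand and set the one block that fails upright, bore up, on the floor of the plywood tray. Leave the good blocks in their pockets and the things around alone.

Things in the scene. Friction and masses are not known exactly. Their poses are not given: they have to be found in the camera images.
- gauge: pin gauge, 0.16 kg, standing in the stand: a steel pin 14 mm thick and 36 mm long pointing down (its tip edge chamfered 1.5 mm), a brass collar 30 mm wide and 4 mm thick above it, then a square dark-wood handle 24 x 24 mm, 60 mm tall (from 40 to 100 mm above the tip), its flats square to x and y. Origin: centre of the pin's tip, z up along the pin
- stand: fixed dark-wood block 70 x 70 x 46 mm with a 20 mm wide, 42 mm deep hole in the middle of its top; the gauge's collar rests on its top, so the gauge's tip is then 10 mm above its underside. Origin: centre of the underside
- cradle: fixed wooden board 96 (its x) x 300 (its y) mm with three pockets at y = +110, 0 and -110 mm. The blocks stand 26 mm above the bench on sprung pads (2 N, then 2 N per mm, 7 mm travel); the pockets' strips rise 6 mm above the pads, with about 2 mm of play on each side. Origin: centre of the underside; +y is the robot's left (yaw within 0.25 rad)
- block_a: light-wood block, 60 (x) x 48 (y) x 48 (z) mm, about 0.1 kg, loose in a cradle pocket; origin: centre of underside, z up. Central bore, 15 mm wide mouth, 1 mm chamfer. One of the three is under-size: 15 mm wide for 14 mm, then 10 mm (pin stops, tip 34 mm above underside); the others are 15 mm right through (pin goes home, tip 12 mm above underside). They look alike: only the gauge tells which.
- block_b: light-wood block, 60 (x) x 48 (y) x 48 (z) mm, about 0.1 kg, loose in a cradle pocket; origin: centre of underside, z up. Central bore, 15 mm wide mouth, 1 mm chamfer. One of the three is under-size: 15 mm wide for 14 mm, then 10 mm (pin stops, tip 34 mm above underside); the others are 15 mm right through (pin goes home, tip 12 mm above underside). They look alike: only the gauge tells which.
- block_c: light-wood block, 60 (x) x 48 (y) x 48 (z) mm, about 0.1 kg, loose in a cradle pocket; origin: centre of underside, z up. Central bore, 15 mm wide mouth, 1 mm chamfer. One of the three is under-size: 15 mm wide for 14 mm, then 10 mm (pin stops, tip 34 mm above underside); the others are 15 mm right through (pin goes home, tip 12 mm above underside). They look alike: only the gauge tells which.
- tray: fixed empty plywood tray for rework, 160 (its x) x 150 (its y) mm outside, walls 6 mm thick and 30 mm high, floor 6 mm thick. Origin: centre of its underside
- tape: bystander: roll of paper tape lying flat, 90 mm across, 24 mm high. Origin: centre of its underside
- plane: bystander: small hand plane, 150 mm long along its y, 45 mm wide, 42 mm high. Origin: centre of its underside
- tin: bystander: open metal tin, 72 mm across, 50 mm high. Origin: centre of its underside
Mind the look-alikes: they are no part of the job. What is shaped like the block_c but blue or yellow is not meant.

How it is judged:
On the way, in this order (a step that is already met when the one before it is completed fails the run):
1. the gauge is tried in the left block: pin fully home in a full-size bore (collar within 3 mm of the block's face), or pressed with more than 2 N onto the step in the under-size one (((y of block_a in the frame of cradle above 0.055 m and z of gauge in the frame of block_a below 0.015 m and horizontal distance between gauge and block_a below 0.004 m and angle between the z axis of gauge and the z axis of block_a, either way round below 0.15 rad) or (y of block_b in the frame of cradle above 0.055 m and z of gauge in the frame of block_b below 0.0365 m and horizontal distance between gauge and block_b below 0.004 m and angle between the z axis of gauge and the z axis of block_b, either way round below 0.15 rad and contact force between gauge and block_b above 2 N) or (y of block_c in the frame of cradle above 0.055 m and z of gauge in the frame of block_c below 0.015 m and horizontal distance between gauge and block_c below 0.004 m and angle between the z axis of gauge and the z axis of block_c, either way round below 0.15 rad))), for 0.1 s.
2. the gauge is tried in the middle block: pin fully home in a full-size bore (collar within 3 mm of the block's face), or pressed with more than 2 N onto the step in the under-size one (((y of block_a in the frame of cradle between -0.055 and 0.055 m and z of gauge in the frame of block_a below 0.015 m and horizontal distance between gauge and block_a below 0.004 m and angle between the z axis of gauge and the z axis of block_a, either way round below 0.15 rad) or (y of block_b in the frame of cradle between -0.055 and 0.055 m and z of gauge in the frame of block_b below 0.0365 m and horizontal distance between gauge and block_b below 0.004 m and angle between the z axis of gauge and the z axis of block_b, either way round below 0.15 rad and contact force between gauge and block_b above 2 N) or (y of block_c in the frame of cradle between -0.055 and 0.055 m and z of gauge in the frame of block_c below 0.015 m and horizontal distance between gauge and block_c below 0.004 m and angle between the z axis of gauge and the z axis of block_c, either way round below 0.15 rad))), for 0.1 s.
3. the gauge is tried in the right block: pin fully home in a full-size bore (collar within 3 mm of the block's face), or pressed with more than 2 N onto the step in the under-size one (((y of block_a in the frame of cradle below -0.055 m and z of gauge in the frame of block_a below 0.015 m and horizontal distance between gauge and block_a below 0.004 m and angle between the z axis of gauge and the z axis of block_a, either way round below 0.15 rad) or (y of block_b in the frame of cradle below -0.055 m and z of gauge in the frame of block_b below 0.0365 m and horizontal distance between gauge and block_b below 0.004 m and angle between the z axis of gauge and the z axis of block_b, either way round below 0.15 rad and contact force between gauge and block_b above 2 N) or (y of block_c in the frame of cradle below -0.055 m and z of gauge in the frame of block_c below 0.015 m and horizontal distance between gauge and block_c below 0.004 m and angle between the z axis of gauge and the z axis of block_c, either way round below 0.15 rad))), for 0.1 s.
At the end, for the whole second after the job is handed in: Under-size block upright (0.1 rad) on the tray floor (underside under 10 mm above the tray's); good blocks upright in their pockets, within 12 mm of their start; gauge upright in its stand, tip within 6 mm of its axis and under 14 mm above its underside; all at rest (distance of each of block_a, block_c from where it was at the start of the episode below 0.012 m and angle between each of block_a, block_c, block_b, gauge's own z axis and vertical below 0.1 rad and linear speed of each of block_a, block_c, block_b, gauge below 0.02 m/s and x of block_b in the frame of tray between -0.06 and 0.06 m and y of block_b in the frame of tray between -0.055 and 0.055 m and z of block_b in the frame of tray below 0.01 m and horizontal distance between gauge and stand below 0.006 m and z of gauge in the frame of stand below 0.014 m); the robot touches nothing.
It fails at once if the gauge is forced: more than 25 N between it and a block (contact force between gauge and block_a above 25 N or contact force between gauge and block_b above 25 N or contact force between gauge and block_c above 25 N).
It fails at once if the tape roll, the plane or the tin is moved by more than 20 mm (distance of any of tape, plane, tin from where it was at the start of the episode above 0.02 m).
It also fails if it takes over 72 s, if anything falls off the work surface, if the arm or the gripper's body presses on something with over 40 N, if the wrist force passes 120 N, or if a joint passes its speed limit or range.

## Working session

There is one attempt and no reset: what is moved stays moved. The work goes in short steps, Python scripts to look and compute and a shell command to move; the robot and the scene stay as the last step left them, time stands still between calls to the robot, and variables do not carry over. Pictures are saved under pics/ and viewed, about 8 in all and at most 12, crops included, and the job is handed in when it is done.

```bash
ls; mkdir -p pics
cat > h.py <<'E'
import numpy as np,cv2,json
from rig import manip
from scipy.spatial.transform import Rotation as R
def grab(n):
    im=manip.get_image(n); np.savez(f'/tmp/{n}.npz',**{k:np.asarray(v) for k,v in im.items()}); return im
def load(n): return np.load(f'/tmp/{n}.npz')
def rays(im,uv):
    K=np.array(im['intrinsics']);k=float(im['k1'])
    return cv2.undistortPoints(np.array(uv,float).reshape(-1,1,2),K,np.array([k,0,0,0.])).reshape(-1,2)
def at_z(im,uv,z):
    "pixels -> world on plane z"
    M=R.from_rotvec(np.array(im['rvec']).ravel()).as_matrix();t=np.array(im['tvec']).ravel()
    d=np.c_[rays(im,uv),np.ones(len(np.reshape(uv,(-1,2))))]@M; c=-M.T@t
    return c+d*((z-c[2])/d[:,2])[:,None]
def cloud(im):
    d=np.array(im['depth']);h,w=d.shape
    vv,uu=np.mgrid[:h,:w];r=rays(im,np.c_[uu.ravel(),vv.ravel()])
    M=R.from_rotvec(np.array(im['rvec']).ravel()).as_matrix();t=np.array(im['tvec']).ravel()
    P=np.c_[r,np.ones(len(r))]*d.reshape(-1,1)
    return ((P-t)@M).reshape(h,w,3)
def state():
    s=manip.get_state(); return s
def tool(target, s=None):
    "world target TCP -> tool-axis shift in cm"
    s=s or manip.get_state(); q=np.array(s['ee_rot']); Rm=R.from_quat(q[[1,2,3,0]])
    return Rm.inv().apply(np.array(target)-np.array(s['position']))*100, Rm.as_matrix()
E
python3 - <<'E'
from h import *
s=state();print(s); 
for n in['top','side']:
    im=grab(n);cv2.imwrite(f'pics/{n}0.png',im['pixels']);print(n,im['intrinsics'],im['k1'])
print(tool(s['position'])[1].round(3))
E
```

```text
pics
{'clock': 0.0, 'qpos': array([ 1.02002715e+00,  2.76603725e-01,  1.50614012e+00,  4.67626532e-06,
        1.36070729e+00, -1.20965226e-01]), 'qd': array([-0.00051491,  0.00099662, -0.00137633,  0.00136901,  0.00110889,
        0.00047029]), 'effort': array([-9.12247215e-04, -4.16771793e+01, -2.45805305e+01,  4.11824328e-05,
        1.10262766e-02,  2.07616367e-06]), 'position': array([0.23930197, 0.52225079, 0.23043196]), 'ee_rot': array([ 0.69062296,  0.15017214,  0.69105914, -0.15141179]), 'contact_force': array([-0.19209873, -0.73778088, -0.0455843 ]), 'moment': array([ 0.0067008 , -0.02680447, -0.01516885]), 'width': 0.08555462617718916}
top [[364.36575222   0.         254.06715767]
 [  0.         364.36575222 198.73707203]
 [  0.           0.           1.        ]] 0.01574963379575576
side [[405.55177201   0.         255.61963652]
 [  0.         405.55177201 192.61257507]
 [  0.           0.           1.        ]] -0.015734160856993678
[[-0.001  0.417  0.909]
 [-0.001  0.909 -0.417]
 [-1.    -0.002 -0.   ]]
```

View pics/top0.png

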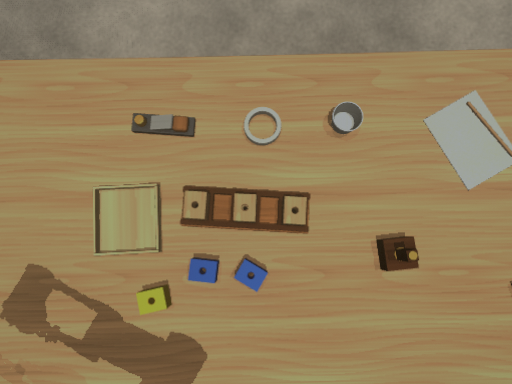

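View pics/side0.png

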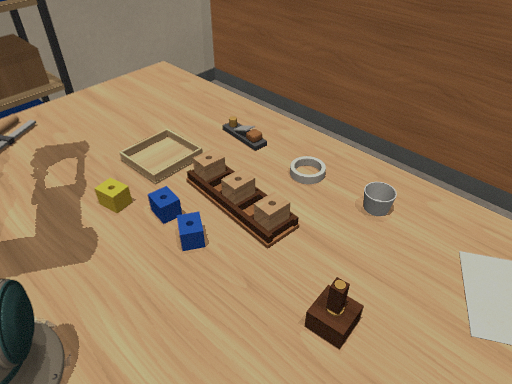

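The top view shows the cradle with three light-wood blocks at (195,205), (245,208) and (295,210). The stand with the gauge is at about (398,253), with the handle top at (413,256). The tray is at (127,218), and the tape, tin and plane are at the top. 

Look-alikes: blue blocks at (203,270) and (251,275), a yellow one at (152,300). They lie outside the cradle, so they are not meant.

Run:
```python
from h import *
im=load('top');C=cloud(im)
def reg(u0,u1,v0,v1,z0,z1,f=C):
    P=f[v0:v1,u0:u1].reshape(-1,3);P=P[(P[:,2]>z0)&(P[:,2]<z1)]
    r=cv2.minAreaRect((P[:,:2]*1000).astype(np.float32)) if len(P)>3 else None
    return len(P),P.mean(0).round(4),r
print('corners',at_z(im,[(0,0),(511,0),(0,383),(511,383)],0).round(3))
for n,a in dict(L=(180,213,185,225,.065,.085),M=(228,262,185,228,.065,.085),Rr=(278,312,190,230,.065,.085),cradle=(175,315,180,238,.012,.04),handle=(385,430,235,275,.085,.125),stand=(370,425,230,275,.035,.05),tray=(85,165,175,262,.024,.036)).items(): print(n,*reg(*a))
S=load('side');CS=cloud(S)
print('side handle',reg(320,355,270,320,.085,.125,CS),'stand',reg(300,370,280,350,.04,.05,CS))
p=im['pixels']
c=[cv2.resize(p[180:240,170:320],None,fx=5,fy=5,interpolation=cv2.INTER_CUBIC),cv2.resize(S['pixels'][265:350,280:430],None,fx=5,fy=3.5,interpolation=cv2.INTER_CUBIC)]
cv2.imwrite('pics/c1.png',np.vstack(c)[:600])
```

```text
corners [[ 1.102  0.627  0.   ]
 [ 1.07  -0.652  0.   ]
 [ 0.179  0.586  0.   ]
 [ 0.156 -0.57   0.   ]]
L 576 [0.5702 0.1299 0.0725] ((570.5886840820312, 130.26904296875), (48.48383331298828, 60.27847671508789), 85.13967895507812)
M 561 [0.5619 0.0206 0.0727] ((561.799072265625, 20.51353645324707), (47.67366409301758, 60.09367370605469), 85.8382797241211)
Rr 571 [ 0.5534 -0.0892  0.0727] ((553.6154174804688, -89.41413116455078), (48.23041915893555, 59.78955841064453), 86.7622299194336)
cradle 2202 [0.5595 0.018  0.0282] ((561.7503662109375, 20.210983276367188), (296.7106018066406, 94.66207885742188), 85.17607879638672)
handle 192 [ 0.4534 -0.3198  0.1053] ((452.843505859375, -321.99163818359375), (23.836605072021484, 24.811073303222656), 7.885548114776611)
stand 776 [ 0.4538 -0.3179  0.0446] ((453.00653076171875, -324.1651611328125), (69.9962158203125, 71.447509765625), 4.94447660446167)
tray 726 [0.5443 0.3006 0.0281] ((544.6664428710938, 299.0887451171875), (159.80665588378906, 149.70675659179688), 1.6963586807250977)
side handle (359, array([ 0.448 , -0.328 ,  0.1043]), ((452.2177734375, -325.8665771484375), (24.901607513427734, 24.235675811767578), 7.94411039352417)) stand (1210, array([ 0.4454, -0.331 ,  0.0462]), ((452.51849365234375, -326.5647277832031), (71.8789291381836, 70.9815902709961), 4.940036773681641))
```

View pics/c1.png

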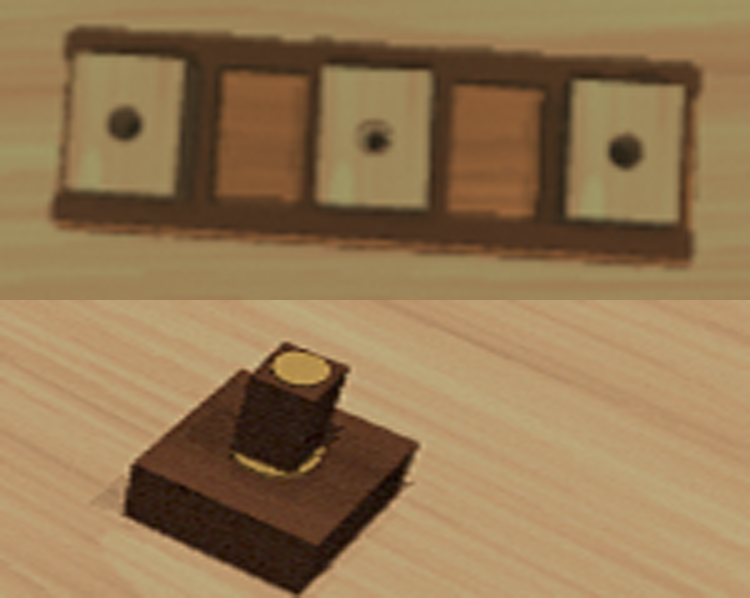

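The crop confirms the three wooden blocks, with bores at about (195,204.6), (244.8,207.2) and (295,210) in the top image. The gauge stands upright in its stand. Next I move above the gauge.

```bash
python3 -m creep '{"delta_pos":[[0,-68.2,54.7],[0,-68.2,54.7],[0,-68.2,54.7],[0,-68.2,54.7],[0,-68.2,54.7],[0,-68.2,54.7],[0,-68.2,54.7],[0,-68.2,54.7],[0,-68.2,54.7],[0,-68.2,54.7]],"dr":[[1.0,0,0],[1.0,0,0],[1.0,0,0],[1.0,0,0],[1.0,0,0],[1.0,0,0],[1.0,0,0],[1.0,0,0],[1.0,0,0],[1.0,0,0]]}' 1 40
python3 - <<'E'
from h import *
im=load('top');print(at_z(im,[(195,204.6),(244.8,207.2),(295,210)],.074).round(4))
S=load('side');CS=cloud(S)
for n,(u0,u1,v0,v1) in dict(L=(190,230,145,182),M=(215,260,165,202),Rr=(250,296,190,232)).items():
    P=CS[v0:v1,u0:u1].reshape(-1,3);P=P[(P[:,2]>.069)&(P[:,2]<.08)]
    print(n,len(P),cv2.minAreaRect((P[:,:2]*1000).astype(np.float32)))
print(tool([.4525,-.325,.2]),state()['position'])
E
```

```text
clock: 1.1
position: [0.3612, 0.036, 0.2313]
ee_rot: [0.534, 0.464, 0.534, -0.463]
contact_force: [0.8, 0.6, 0.3]
width: 0.0852
[[ 0.5692  0.1297  0.074 ]
 [ 0.561   0.0206  0.074 ]
 [ 0.5524 -0.0892  0.074 ]]
L 389 ((567.6043090820312, 89.94757843017578), (129.0851593017578, 62.492820739746094), 86.1845703125)
M 410 ((559.7838745117188, -13.038951873779297), (114.77223205566406, 61.830711364746094), 86.77005004882812)
Rr 497 ((553.8422241210938, -90.27310180664062), (51.64336013793945, 62.96656799316406), 86.81912231445312)
(array([ 3.12436893,  3.96029314, 37.02089028]), array([[ 6.14356876e-04,  9.90064582e-01,  1.40612040e-01],
       [ 2.86095062e-04,  1.40611887e-01, -9.90064753e-01],
       [-9.99999770e-01,  6.48481500e-04, -1.96866708e-04]])) [0.36121552 0.0359532  0.23129088]
```

```bash
python3 -m creep '{"delta_pos":[[0,4,37],[0,4,37],[0,4,37],[0,4,37],[0,4,37],[0,4,37],[0,4,37],[0,4,37],[0,4,37],[0,4,37]],"dr":[[0,0,0],[0,0,0],[0,0,0],[0,0,0],[0,0,0],[0,0,0],[0,0,0],[0,0,0],[0,0,0],[0,0,0]]}'
python3 - <<'E'
from h import *
print(tool([.4525,-.325,.2])[0])
im=grab('wrist');cv2.imwrite('pics/w1.png',im['pixels'])
C=cloud(im);P=C.reshape(-1,3)
for n,a,b in(('handle',.1,.12),('stand',.04,.049)):
    Q=P[(P[:,2]>a)&(P[:,2]<b)&(abs(P[:,0]-.4525)<.06)&(abs(P[:,1]+.325)<.06)];print(n,len(Q),cv2.minAreaRect((Q[:,:2]*1000).astype(np.float32)) if len(Q)>3 else '')
E
```

```text
clock: 2.1
position: [0.4525, -0.3224, 0.2304]
ee_rot: [0.533, 0.464, 0.535, -0.463]
contact_force: [-0.4, 0.2, -0.3]
width: 0.085
[ 3.03911106 -0.03444488  0.26606804]
handle 798 ((453.25482177734375, -322.9793395996094), (23.35672378540039, 23.975677490234375), 7.863020420074463)
stand 3279 ((453.366455078125, -324.37603759765625), (70.10670471191406, 70.75546264648438), 5.568263530731201)
```

View pics/w1.png

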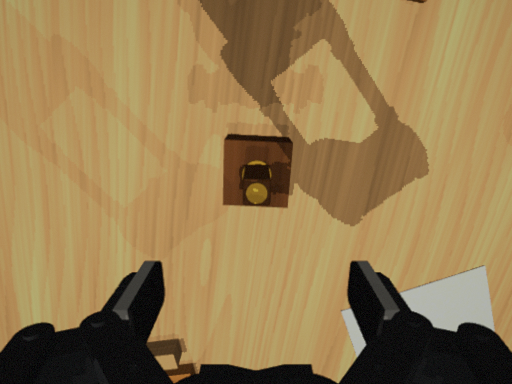

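The wrist view shows the stand centred at (257,172) and the handle top at (257,193), between the fingers. I descend and grip.

```bash
python3 -m creep '{"delta_pos":[[5,0.05,0.14],[9,0.05,0.14],[13,0.05,0.14],[15.5,0.05,0.14],[16.4,0.05,0.14],[16.4,0.05,0.14],[16.4,0.05,0.14]],"dr":[[0,0,0],[0,0,0],[0,0,0],[0,0,0],[0,0,0],[0,0,0],[0,0,0]]}'
python3 -m creep '{"delta_pos":[[0,0,0],[0,0,0],[0,0,0],[0,0,0],[0,0,0],[0,0,0],[0,0,0],[0,0,0]],"dr":[[0,0,0],[0,0,0],[0,0,0],[0,0,0],[0,0,0],[0,0,0],[0,0,0],[0,0,0]]}' -1 40
```

```text
clock: 2.85
position: [0.4547, -0.3243, 0.0688]
ee_rot: [0.535, 0.463, 0.533, -0.463]
contact_force: [-0.4, -0.1, 0.8]
width: 0.0857
clock: 3.65
position: [0.4539, -0.3244, 0.0677]
ee_rot: [0.534, 0.464, 0.534, -0.464]
contact_force: [-1.5, -0.6, 5.5]
width: 0.0237
```

```bash
python3 -m creep '{"delta_pos":[[-2,0,0],[-6,0,0],[-11,0,0],[-12,4.5,-11],[-12,17.84,-43.36],[-12,17.84,-43.36],[-12,17.84,-43.36],[-12,17.84,-43.36],[-12,17.84,-43.36],[-12,17.84,-43.36]],"dr":[[0,0,0],[0,0,0],[0,0,0],[0,0,0],[0,0,0],[0,0,0],[0,0,0],[0,0,0],[0,0,0],[0,0,0]]}'
python3 - <<'E'
from h import *
s=state();print(tool([.5695,.130,s['position'][2]])[0],s['contact_force'])
E
```

```text
clock: 4.65
position: [0.5397, 0.0169, 0.1848]
ee_rot: [0.534, 0.463, 0.534, -0.464]
contact_force: [0.9, 0.4, -1.8]
width: 0.0237
[-1.69778734e-03  4.54425582e+00 -1.07799916e+01] [ 0.89623121  0.42147668 -1.83079402]
```

```bash
python3 -m creep '{"delta_pos":[[0,4.5,-10.8],[0,4.5,-10.8],[0,4.5,-10.8],[2,4.5,-10.8],[4,4.5,-10.8],[4,4.5,-10.8],[4,4.5,-10.8]],"dr":[[0,0,0],[0,0,0],[0,0,0],[0,0,0],[0,0,0],[0,0,0],[0,0,0]]}'
python3 - <<'E'
from h import *
for i in range(3):
    im=grab('wrist');s=state();print(s['position'],s['contact_force'])
S=grab('side');T=grab('top')
a=cv2.resize(im['pixels'][60:320,100:420],None,fx=2.4,fy=2.4)[:,:]
b=S['pixels'][90:220,160:290]
cv2.imwrite('pics/w2.png',cv2.resize(im['pixels'],(640,480)));cv2.imwrite('pics/s2.png',cv2.resize(b,None,fx=4,fy=4,interpolation=cv2.INTER_CUBIC))
E
```

```text
clock: 5.35
position: [0.569, 0.1275, 0.1451]
ee_rot: [0.533, 0.463, 0.534, -0.464]
contact_force: [0.4, -0.8, -1.8]
width: 0.024
[0.56972596 0.12755167 0.14598866] [-0.51175089  0.06687336 -2.31504645]
[0.57011093 0.1275946  0.14647712] [ 0.58122636  0.22582514 -1.50437024]
[0.57026836 0.12766334 0.14673491] [-0.28634168 -0.51646487 -1.93634117]
```

View pics/w2.png

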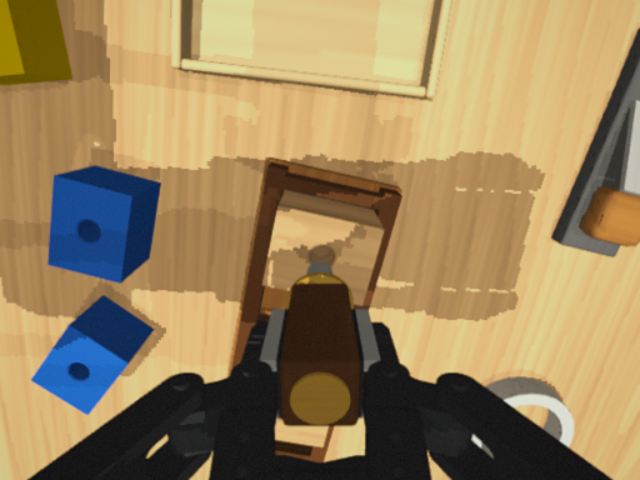

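View pics/s2.png

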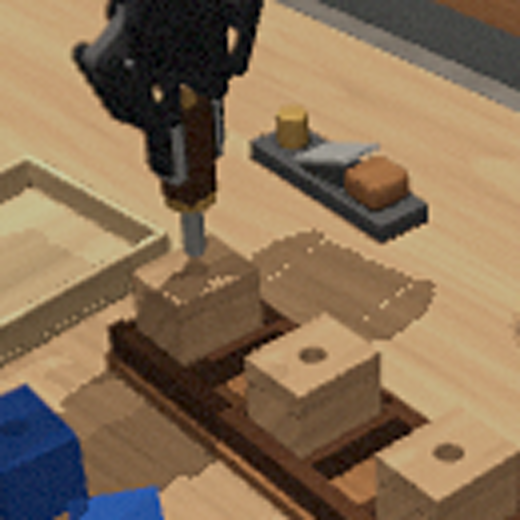

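Run:
```python
from h import *
im=load('wrist');S=load('side')
a=cv2.resize(im['pixels'][185:250,222:292],(560,520),interpolation=cv2.INTER_CUBIC)
cv2.imwrite('pics/w2c.png',a)
```

```text
(no output)
```

View pics/w2c.png

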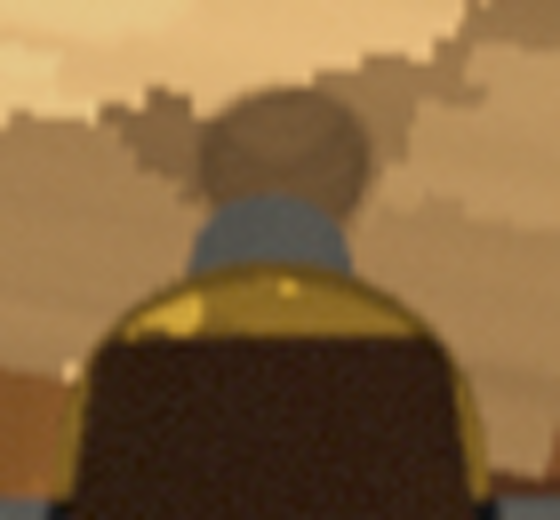

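Run:
```python
from h import *
im=load('wrist');s=state();_,Rm=tool(s['position'])
M=R.from_rotvec(im['rvec']).as_matrix();print('cam',(-M.T@im['tvec']).round(3))
ty,tz=Rm[:,1],Rm[:,2]
p=s['position']
def rel(x): d=x-p; return (d@ty*1000).round(2),(d@tz*1000).round(2)
b=at_z(im,[(222+285/8,185+85/8),(222+198/8,185+150/8),(222+372/8,185+150/8)],.074)
print('bore far edge, L,R',[rel(x) for x in b],b.round(4))
for zt in(.088,.0895,.091):
    for dz in (0,.0015):
        q=at_z(im,[(222+271/8,185+195/8)],zt+dz);print(zt,dz,rel(q[0]),q.round(4))
S=load('side');print(at_z(S,[(208.75,153)],.0895).round(4), 'tcp',p)
# project cylinder centre at tcp for collar check
```

```text
cam [0.558 0.209 0.289]
bore far edge, L,R [(np.float64(1.38), np.float64(-11.69)), (np.float64(-6.26), np.float64(-5.65)), (np.float64(9.06), np.float64(-5.67))] [[0.57   0.1395 0.074 ]
 [0.5632 0.1325 0.074 ]
 [0.5784 0.1346 0.074 ]]
0.088 0 (np.float64(0.16), np.float64(-6.71)) [[0.5694 0.1344 0.088 ]]
0.088 0.0015 (np.float64(0.16), np.float64(-7.27)) [[0.5693 0.135  0.0895]]
0.0895 0 (np.float64(0.16), np.float64(-7.27)) [[0.5693 0.135  0.0895]]
0.0895 0.0015 (np.float64(0.16), np.float64(-7.84)) [[0.5693 0.1355 0.091 ]]
0.091 0 (np.float64(0.16), np.float64(-7.84)) [[0.5693 0.1355 0.091 ]]
0.091 0.0015 (np.float64(0.16), np.float64(-8.4)) [[0.5692 0.1361 0.0925]]
[[0.5684 0.1231 0.0895]] tcp [0.57009262 0.12774332 0.14674173]
```

Relative to the tip, the bore lies about +1.2 mm along tool y and −2.5 mm along tool z. I correct for that and lower in small steps.

```bash
python3 -m creep '{"delta_pos":[[0,0.1,-0.22],[1.0,0.1,-0.22],[1.5,0.1,-0.22],[1.8,0.1,-0.22],[2.0,0.1,-0.22],[2.0,0.1,-0.22],[2.0,0.1,-0.22]],"dr":[[0,0,0],[0,0,0],[0,0,0],[0,0,0],[0,0,0],[0,0,0],[0,0,0]]}'
```

```text
clock: 6.3
position: [0.57, 0.1303, 0.1256]
ee_rot: [0.534, 0.463, 0.534, -0.464]
contact_force: [-0.6, -0.4, -2.1]
width: 0.0237
```

```bash
python3 -m creep '{"delta_pos":[[0.4,0,0],[0.7,0,0],[1.0,0,0],[1.2,0,0],[1.2,0,0],[1.2,0,0]],"dr":[[0,0,0],[0,0,0],[0,0,0],[0,0,0],[0,0,0],[0,0,0]]}'
```

```text
clock: 6.9
position: [0.5701, 0.1304, 0.1136]
ee_rot: [0.534, 0.464, 0.534, -0.464]
contact_force: [0.3, 0.4, -2.2]
width: 0.0232
```

```bash
python3 -m creep '{"delta_pos":[[0.4,0,0],[0.8,0,0],[1.2,0,0],[1.6,0,0],[1.75,0,0],[1.75,0,0],[1.75,0,0]],"dr":[[0,0,0],[0,0,0],[0,0,0],[0,0,0],[0,0,0],[0,0,0],[0,0,0]]}'
```

```text
clock: 7.6
position: [0.5701, 0.1304, 0.0962]
ee_rot: [0.534, 0.464, 0.534, -0.464]
contact_force: [-0.7, -0.5, -2.1]
width: 0.0238
```

```bash
python3 -m creep '{"delta_pos":[[0.1,0,0],[0.2,0,0],[0.3,0,0],[0.3,0,0],[0.3,0,0]],"dr":[[0,0,0],[0,0,0],[0,0,0],[0,0,0],[0,0,0]]}'
```

```text
clock: 8.1
position: [0.5703, 0.1304, 0.0936]
ee_rot: [0.534, 0.464, 0.534, -0.463]
contact_force: [-0.1, -0.3, 3.5]
width: 0.0235
```

Left block: the collar rests on its face at about 5.6 N, so the pin is home and the bore is good. Next is the middle block.

```bash
python3 -m creep '{"delta_pos":[[-1.5,0,0],[-4.5,0,0],[-5.4,0,0],[-5.4,-1.2,5],[-5.4,-2.38,10.7],[-5.4,-2.38,10.7],[-5.4,-2.38,10.7],[-4.2,-2.38,10.7],[-3.7,-2.38,10.7],[-3.2,-2.38,10.7]],"dr":[[0,0,0],[0,0,0],[0,0,0],[0,0,0],[0,0,0],[0,0,0],[0,0,0],[0,0,0],[0,0,0],[0,0,0]]}'
python3 -m creep '{"delta_pos":[[0,0,0],[0,0,0],[0,0,0]],"dr":[[0,0,0],[0,0,0],[0,0,0]]}'
```

```text
clock: 9.1
position: [0.5615, 0.0223, 0.1252]
ee_rot: [0.534, 0.463, 0.535, -0.463]
contact_force: [-1.9, -0.2, 10.6]
width: 0.0234
clock: 9.4
position: [0.5615, 0.0224, 0.1263]
ee_rot: [0.534, 0.463, 0.534, -0.463]
contact_force: [-2.7, -0.9, 8.7]
width: 0.0236
```

It met 10 N above the step depth, so the tip is on the rim. I lift and look.

```bash
python3 -m creep '{"delta_pos":[[-1,0,0],[-2,0,0],[-2,0,0],[-2,0,0],[-2,0,0],[-2,0,0]],"dr":[[0,0,0],[0,0,0],[0,0,0],[0,0,0],[0,0,0],[0,0,0]]}'
python3 - <<'E'
from h import *
im=grab('wrist');s=state();print(s['position'],s['contact_force'])
S=grab('side')
a=cv2.resize(im['pixels'][185:250,222:292],(560,520),interpolation=cv2.INTER_CUBIC)
b=cv2.resize(S['pixels'][140:205,210:240],(240,520),interpolation=cv2.INTER_CUBIC)
cv2.imwrite('pics/w3.png',np.hstack([a,b]))
E
```

```text
clock: 10.0
position: [0.5612, 0.0211, 0.1445]
ee_rot: [0.534, 0.463, 0.534, -0.464]
contact_force: [-0.3, -0.3, -1.3]
width: 0.0237
[0.5612401  0.02105275 0.14461024] [-5.33723968e-04 -7.64292244e-01 -2.15661694e+00]
```

View pics/w3.png

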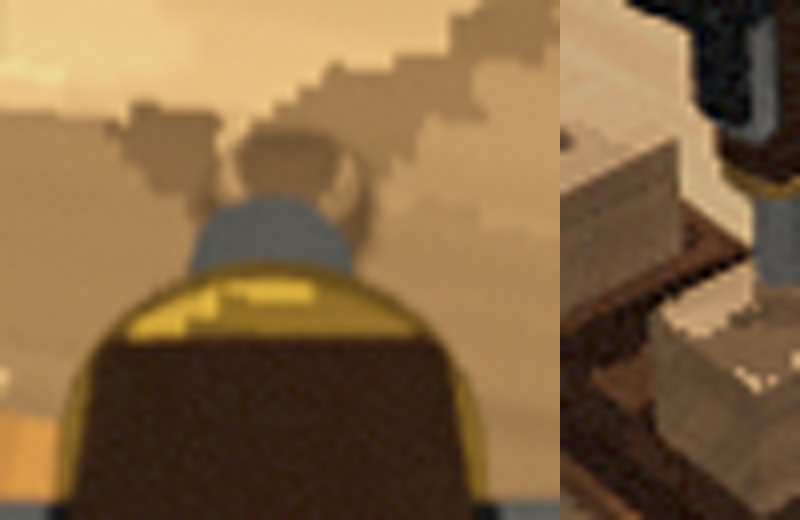

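Run:
```python
from h import *
im=load('wrist');s=state();_,Rm=tool(s['position']);ty,tz=Rm[:,1],Rm[:,2];p=s['position'];print(p)
px=lambda a:[(222+x/8,185+y/8) for x,y in a]
rel=lambda x:((x-p)@ty*1000,(x-p)@tz*1000)
for n,a,z in(('inner top,L,R',[(289,128),(236,160),(341,160)],.060),('outer L,R',[(195,195),(376,195)],.074),('pin L,R top',[(190,260),(352,260),(271,195)],p[2]-.057+.0015)):
    print(n,[np.round(rel(x),2) for x in at_z(im,px(a),z)])
T=load('top');print(at_z(T,[(244.8,207.2)],.074))
```

```text
[0.56130839 0.02103741 0.14467649]
inner top,L,R [array([ 1.73, -3.77]), array([-3.2 , -0.61]), array([ 6.58, -0.63])]
outer L,R [array([-6.62, -2.4 ]), array([ 9.27, -2.43])]
pin L,R top [array([-6.62, -2.41]), array([ 6.71, -2.43]), array([ 0.03, -8.13])]
[[0.56103573 0.02056636 0.074     ]]
```

Run:
```python
from h import *
s=state();_,Rm=tool(s['position']);ty,tz=Rm[:,1],Rm[:,2];p=s['position']
for n in('wrist','side'):
    im=load(n);C=cloud(im).reshape(-1,3)-p
    Y=C@ty*1000;Z=C@tz*1000;H=(C[:,2]+p[2])*1000
    m=(H>69)&(H<79)&(abs(Y)<45)&(abs(Z)<40)
    pts=np.c_[Y,Z][m]
    r=cv2.minAreaRect(pts.astype(np.float32));print(n,'face',m.sum(),np.median(H[m]).round(1),r)
    for lo in range(-26,28,6):
        k=m&(Z>lo)&(Z<lo+6)
        if k.sum()>5: print('  z',lo,k.sum(),Y[k].min().round(1),Y[k].max().round(1))
    # pin / collar / handle
    for a,b in((91,99),(100,122),(125,128.5)):
        k=(H>a)&(H<b)&(abs(Y)<20)&(abs(Z)<20)
        if k.sum()>5: print('  H',a,b,k.sum(),'Y',Y[k].min().round(1),Y[k].max().round(1),'Z',Z[k].min().round(1),Z[k].max().round(1),np.median(Z[k]).round(1))
```

```text
wrist face 4128 73.8 ((1.2626934051513672, -0.8287620544433594), (60.29966354370117, 48.08186721801758), 11.556434631347656)
  z -26 515 -25.3 26.6
  z -20 724 -26.2 35.3
  z -14 717 -27.7 34.2
  z -8 580 -28.7 33.1
  z -2 520 -29.7 31.8
  z 4 442 -31.3 30.7
  z 10 306 -32.3 29.6
  z 16 137 -32.5 28.4
  z 22 54 19.8 26.6
  H 91 99 84 Y -7.0 5.9 Z -8.2 -2.3 -7.1
  H 100 122 15 Y -4.2 12.4 Z -11.8 -7.0 -7.7
  H 125 128.5 270 Y -14.8 14.5 Z -16.7 -0.5 -13.2
side face 375 74.2 ((0.3327064514160156, 1.6364212036132812), (63.32771682739258, 50.23394775390625), 10.74483871459961)
  z -26 24 -25.0 12.1
  z -20 31 -26.3 35.6
  z -14 37 -28.8 32.9
  z -8 44 -29.1 34.0
  z -2 39 -29.7 30.8
  z 4 45 -31.9 31.3
  z 10 43 -34.0 28.5
  z 16 56 -32.7 26.9
  z 22 45 -18.3 27.4
  H 91 99 21 Y -9.1 0.1 Z -2.1 8.8 4.4
  H 100 122 36 Y -7.4 0.6 Z -3.0 12.2 5.2
  H 125 128.5 29 Y -16.0 6.9 Z -6.7 15.6 9.8
```

The wrist depth gives the block centre at (+1.26, −0.83) mm and the pin at about (−0.2, −1.2) mm, both from the TCP. I correct by +1.45 mm along tool y and +0.3 mm along tool z.

```bash
python3 -m creep '{"delta_pos":[[0,0.145,0.03],[0.7,0.145,0.03],[1.3,0.145,0.03],[1.6,0.145,0.03],[1.9,0.145,0.03],[1.9,0.145,0.03],[1.9,0.145,0.03]],"dr":[[0,0,0],[0,0,0],[0,0,0],[0,0,0],[0,0,0],[0,0,0],[0,0,0]]}'
```

```text
clock: 10.8
position: [0.5631, 0.021, 0.1261]
ee_rot: [0.534, 0.464, 0.534, -0.464]
contact_force: [0.2, -1.3, -1.8]
width: 0.0237
```

```bash
python3 -m creep '{"delta_pos":[[0.4,0,0],[0.8,0,0],[1.0,0,0],[1.2,0,0],[1.2,0,0],[1.2,0,0],[1.2,0,0]],"dr":[[0,0,0],[0,0,0],[0,0,0],[0,0,0],[0,0,0],[0,0,0],[0,0,0]]}'
```

```text
clock: 11.5
position: [0.5633, 0.021, 0.1147]
ee_rot: [0.534, 0.464, 0.534, -0.463]
contact_force: [-0.4, 0.7, 5.0]
width: 0.0237
```

Middle block: about 7 N at step depth, so it is the under-size one, and its image shows the narrow hole too. I go above the right block and measure before lowering.

```bash
python3 -m creep '{"delta_pos":[[-1,0,0],[-3.2,0,0],[-3.2,0,0],[-3.2,-1.2,5],[-3.2,-2.46,10.76],[-3.2,-2.46,10.76],[-3.2,-2.46,10.76],[-3.2,-2.46,10.76],[-3.2,-2.46,10.76]],"dr":[[0,0,0],[0,0,0],[0,0,0],[0,0,0],[0,0,0],[0,0,0],[0,0,0],[0,0,0],[0,0,0]]}'
cat > rel.py <<'E'
from h import *
im=grab('wrist')
s=state();_,Rm=tool(s['position']);ty,tz=Rm[:,1],Rm[:,2];p=s['position'];print(p,s['contact_force'])
C=cloud(im).reshape(-1,3)-p
Y=C@ty*1000;Z=C@tz*1000;H=(C[:,2]+p[2])*1000
m=(H>69)&(H<79)&(abs(Y)<45)&(abs(Z)<40)
print('face',m.sum(),np.median(H[m]).round(1),cv2.minAreaRect(np.c_[Y,Z][m].astype(np.float32)))
t=p[2]*1000-57
for a,b in((3,9),(36,41)):
    k=(H>t+a)&(H<t+b)&(abs(Y)<20)&(abs(Z)<20)
    print('  H',a,b,k.sum(),'Y',Y[k].min().round(1),Y[k].max().round(1),'Z',Z[k].min().round(1))
E
python3 rel.py
```

```text
clock: 12.4
position: [0.5536, -0.0875, 0.1457]
ee_rot: [0.534, 0.463, 0.535, -0.463]
contact_force: [0.3, 0.6, -1.6]
width: 0.0237
[ 0.55373792 -0.08750666  0.1458546 ] [-0.0553728  -0.53335413 -1.69539406]
face 4010 73.8 ((0.16829872131347656, 0.5385303497314453), (60.39291000366211, 48.00856018066406), 12.46597957611084)
  H 3 9 63 Y -7.0 6.0 Z -8.0
  H 36 41 322 Y -14.8 14.5 Z -16.4
```

```bash
python3 -m creep '{"delta_pos":[[0,0.035,0.16],[0.7,0.035,0.16],[1.3,0.035,0.16],[1.7,0.035,0.16],[2.0,0.035,0.16],[2.0,0.035,0.16],[2.0,0.035,0.16]],"dr":[[0,0,0],[0,0,0],[0,0,0],[0,0,0],[0,0,0],[0,0,0],[0,0,0]]}'
```

```text
clock: 13.15
position: [0.5543, -0.0905, 0.126]
ee_rot: [0.534, 0.464, 0.534, -0.464]
contact_force: [-0.5, 1.4, -2.4]
width: 0.0231
```

In the bore. I go past the step depth and check there.

```bash
python3 -m creep '{"delta_pos":[[0.4,0,0],[0.8,0,0],[1.2,0,0],[1.2,0,0],[1.2,0,0]],"dr":[[0,0,0],[0,0,0],[0,0,0],[0,0,0],[0,0,0]]}'
```

```text
clock: 13.65
position: [0.5543, -0.0906, 0.1139]
ee_rot: [0.534, 0.463, 0.534, -0.464]
contact_force: [0.3, -0.0, -1.9]
width: 0.0238
```

```bash
python3 -m creep '{"delta_pos":[[0.4,0,0],[0.8,0,0],[1.2,0,0],[1.6,0,0],[1.8,0,0],[2.0,0,0],[2.1,0,0],[2.1,0,0],[2.1,0,0]],"dr":[[0,0,0],[0,0,0],[0,0,0],[0,0,0],[0,0,0],[0,0,0],[0,0,0],[0,0,0],[0,0,0]]}'
```

```text
clock: 14.55
position: [0.5543, -0.0906, 0.0936]
ee_rot: [0.534, 0.464, 0.534, -0.464]
contact_force: [-2.0, 1.1, 2.9]
width: 0.0237
```

All three are tried and the right block is good. The gauge goes back to the stand.

```bash
python3 -m creep '{"delta_pos":[[-2,0,0],[-6,0,0],[-6.2,-0.5,0.8],[-6.2,-3.5,5.5],[-6.2,-13.25,21.79],[-6.2,-13.25,21.79],[-6.2,-13.25,21.79],[-6.2,-13.25,21.79],[-6.2,-13.25,21.79],[-6.2,-13.25,21.79]],"dr":[[0,0,0],[0,0,0],[0,0,0],[0,0,0],[0,0,0],[0,0,0],[0,0,0],[0,0,0],[0,0,0],[0,0,0]]}'
python3 -m creep '{"delta_pos":[[0,0,0],[0,0,0],[0,0,0]],"dr":[[0,0,0],[0,0,0],[0,0,0]]}'
python3 - <<'E'
from h import *
im=grab('wrist');s=state();print(s['position'],tool([.4538,-.325,.155])[0])
P=cloud(im).reshape(-1,3);Q=P[(P[:,2]>.038)&(P[:,2]<.049)&(abs(P[:,0]-.4525)<.06)&(abs(P[:,1]+.325)<.06)];print(len(Q),cv2.minAreaRect((Q[:,:2]*1000).astype(np.float32)))
E
```

```text
clock: 15.55
position: [0.453, -0.3258, 0.1542]
ee_rot: [0.533, 0.465, 0.534, -0.464]
contact_force: [-0.4, 0.2, -1.3]
width: 0.0234
clock: 15.85
position: [0.4543, -0.3237, 0.155]
ee_rot: [0.534, 0.463, 0.535, -0.463]
contact_force: [-0.3, 0.4, -0.8]
width: 0.0235
[ 0.45435438 -0.32384502  0.15513291] [ 0.01326791 -0.07132226  0.10642763]
5911 ((453.3486633300781, -323.9429931640625), (70.04322052001953, 70.12654876708984), 5.307866096496582)
```

```bash
python3 -m creep '{"delta_pos":[[1,-0.07,0.11],[4,-0.07,0.11],[4.8,-0.07,0.11],[5.6,-0.07,0.11],[6.4,-0.07,0.11],[7.2,-0.07,0.11],[8.0,-0.07,0.11],[8.4,-0.07,0.11],[8.4,-0.07,0.11]],"dr":[[0,0,0],[0,0,0],[0,0,0],[0,0,0],[0,0,0],[0,0,0],[0,0,0],[0,0,0],[0,0,0]]}'
python3 -m creep '{"delta_pos":[[0.2,0,0],[0.4,0,0],[0.5,0,0],[0.5,0,0]],"dr":[[0,0,0],[0,0,0],[0,0,0],[0,0,0]]}'
```

```text
clock: 16.8
position: [0.453, -0.3259, 0.0705]
ee_rot: [0.534, 0.464, 0.534, -0.463]
contact_force: [-0.7, -0.2, -2.4]
width: 0.0237
clock: 17.2
position: [0.4536, -0.3265, 0.0677]
ee_rot: [0.535, 0.463, 0.533, -0.464]
contact_force: [-0.8, 0.5, 5.7]
width: 0.0235
```

The gauge is seated on its collar. I release it and rise.

```bash
python3 -m creep '{"delta_pos":[[0,0,0],[0,0,0],[0,0,0],[0,0,0],[0,0,0],[-3,0,0],[-8,0,0],[-12,0,0],[-12,0,0],[-12,0,0]],"dr":[[0,0,0],[0,0,0],[0,0,0],[0,0,0],[0,0,0],[0,0,0],[0,0,0],[0,0,0],[0,0,0],[0,0,0]]}' 1 30
python3 - <<'E'
from h import *
im=grab('wrist')
P=cloud(im).reshape(-1,3)
for n,a,b in(('handle',.1,.12),('stand',.04,.049)):
    Q=P[(P[:,2]>a)&(P[:,2]<b)&(abs(P[:,0]-.4525)<.06)&(abs(P[:,1]+.325)<.06)];print(n,len(Q),Q[:,2].mean(),cv2.minAreaRect((Q[:,:2]*1000).astype(np.float32)))
print(tool([.5625,.0215,.19])[0],state()['position'])
E
```

```text
clock: 18.2
position: [0.4536, -0.3264, 0.187]
ee_rot: [0.535, 0.464, 0.533, -0.464]
contact_force: [-0.6, -0.4, -0.5]
width: 0.0853
handle 1108 0.10980771164137534 ((453.2489318847656, -325.1199035644531), (23.90563201904297, 24.27634620666504), 6.566359519958496)
stand 4281 0.04581221428046431 ((453.2618408203125, -324.21002197265625), (70.17420959472656, 70.62581634521484), 5.320345401763916)
[ -0.42883347  15.7385533  -32.83011159] [ 0.45278968 -0.32565066  0.18549625]
```

The gauge is home: handle top at 0.110 m, 1 mm from the stand axis. Now the middle block.

```bash
python3 -m creep '{"delta_pos":[[0,15.75,-32.9],[0,15.75,-32.9],[0,15.75,-32.9],[0,15.75,-32.9],[0,15.75,-32.9],[0,15.75,-32.9],[0,15.75,-32.9],[0,15.75,-32.9],[0,15.75,-32.9],[0,15.75,-32.9]],"dr":[[0.2,0,0],[0.2,0,0],[0.2,0,0],[0.2,0,0],[0.2,0,0],[0.2,0,0],[0.2,0,0],[0.2,0,0],[0.2,0,0],[0.2,0,0]]}'
python3 -m creep '{"delta_pos":[[0,0,0],[0,0,0]],"dr":[[0,0,0],[0,0,0]]}'
cat > face.py <<'E'
from h import *
im=grab('wrist');s=state();p=s['position'];Rm=tool(p)[1];print(p,Rm[:,1].round(3))
C=cloud(im).reshape(-1,3)-p;Y=C@Rm[:,1]*1000;Z=C@Rm[:,2]*1000;H=(C[:,2]+p[2])*1000
m=(H>69)&(H<79)&(abs(Y)<45)&(abs(Z)<40)
print('face',m.sum(),np.median(H[m]).round(1),cv2.minAreaRect(np.c_[Y,Z][m].astype(np.float32)))
E
python3 face.py
```

```text
clock: 19.25
position: [0.5618, 0.0217, 0.1843]
ee_rot: [-0.484, -0.513, -0.486, 0.515]
contact_force: [0.6, -0.7, 0.3]
width: 0.0855
clock: 19.45
position: [0.5625, 0.0204, 0.1857]
ee_rot: [-0.484, -0.515, -0.485, 0.515]
contact_force: [-0.7, 0.7, 0.6]
width: 0.0853
[0.56263853 0.02051717 0.18592611] [ 0.998 -0.061 -0.001]
face 3877 73.8 ((-1.2098159790039062, -1.329080581665039), (48.21546936035156, 60.28629684448242), 89.75364685058594)
```

```bash
python3 -m creep '{"delta_pos":[[4,-0.1,-0.13],[9,-0.1,-0.13],[12,-0.1,-0.13],[13.6,-0.1,-0.13],[14.4,-0.1,-0.13],[14.4,-0.1,-0.13],[14.4,-0.1,-0.13]],"dr":[[0,0,0],[0,0,0],[0,0,0],[0,0,0],[0,0,0],[0,0,0],[0,0,0]]}'
python3 -m creep '{"delta_pos":[[0,0,0],[0,0,0],[0,0,0],[0,0,0],[0,0,0],[0,0,0]],"dr":[[0,0,0],[0,0,0],[0,0,0],[0,0,0],[0,0,0],[0,0,0]]}' -1 40
```

```text
clock: 20.2
position: [0.563, 0.0227, 0.0431]
ee_rot: [0.485, 0.515, 0.484, -0.514]
contact_force: [0.7, -0.3, 0.6]
width: 0.0852
clock: 20.8
position: [0.5628, 0.0231, 0.0426]
ee_rot: [0.486, 0.515, 0.485, -0.514]
contact_force: [1.0, -0.7, 2.9]
width: 0.0594
```

```bash
python3 -m creep '{"delta_pos":[[-2,0,0],[-6,0,0],[-10,0,0],[-10,-0.9,-5],[-10,-3.5,-27.4],[-10,-3.5,-27.4],[-10,-3.5,-27.4],[-10,-3.5,-27.4],[-10,-3.5,-27.4],[-10,-3.5,-27.4]],"dr":[[0,0,0],[0,0,0],[0,0,0],[0,0,0],[0,0,0],[0,0,0],[0,0,0],[0,0,0],[0,0,0],[0,0,0]]}'
python3 -m creep '{"delta_pos":[[0,0,0],[0,0,0],[0,0,0]],"dr":[[0,0,0],[0,0,0],[0,0,0]]}'
python3 - <<'E'
from h import *
S=grab('wrist');print(state()['position'],state()['width'],state()['contact_force'])
cv2.imwrite('pics/w4.png',S['pixels'])
E
```

```text
clock: 21.8
position: [0.542, 0.3026, 0.1412]
ee_rot: [-0.485, -0.513, -0.487, 0.514]
contact_force: [0.5, -0.2, -1.8]
width: 0.0595
clock: 22.1
position: [0.5433, 0.2973, 0.142]
ee_rot: [-0.485, -0.515, -0.485, 0.515]
contact_force: [1.1, 0.5, -0.6]
width: 0.0593
[0.54342588 0.29737979 0.14214494] 0.05923878603132939 [ 0.2873188  -0.19519279 -0.51806842]
```

View pics/w4.png

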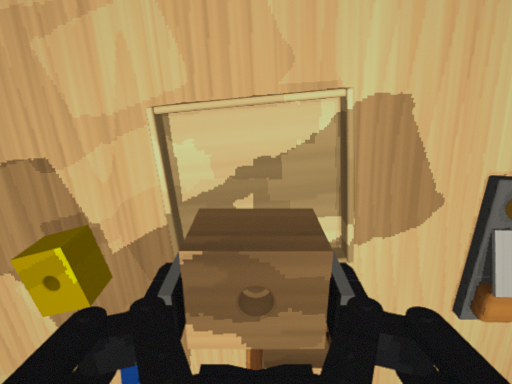

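The block is held level, with its bore at (256,298), over the tray whose far wall runs through (250,100). I lower it.

```bash
python3 -m creep '{"delta_pos":[[4,0.1,-0.1],[8,0.1,-0.1],[10,0.1,-0.1],[11,0.1,-0.1],[11.5,0.1,-0.1],[11.5,0.1,-0.1],[11.5,0.1,-0.1]],"dr":[[0,0,0],[0,0,0],[0,0,0],[0,0,0],[0,0,0],[0,0,0],[0,0,0]]}'
python3 -m creep '{"delta_pos":[[0.2,0,0],[0.35,0,0],[0.45,0,0],[0.45,0,0]],"dr":[[0,0,0],[0,0,0],[0,0,0],[0,0,0]]}'
```

```text
clock: 22.85
position: [0.5455, 0.2999, 0.0285]
ee_rot: [0.485, 0.515, 0.485, -0.514]
contact_force: [0.3, 1.0, -0.0]
width: 0.0591
clock: 23.25
position: [0.5446, 0.2999, 0.0237]
ee_rot: [0.485, 0.515, 0.485, -0.514]
contact_force: [-2.0, -0.4, 5.4]
width: 0.0593
```

Floor contact at 5.4 N. I release and rise.

```bash
python3 -m creep '{"delta_pos":[[0,0,0],[0,0,0],[0,0,0],[0,0,0],[0,0,0],[-3,0,0],[-8,0,0],[-13,0,0],[-18,0,0],[-18,0,0]],"dr":[[0,0,0],[0,0,0],[0,0,0],[0,0,0],[0,0,0],[0,0,0],[0,0,0],[0,0,0],[0,0,0],[0,0,0]]}' 1
python3 -m creep '{"delta_pos":[[0,0,-3],[0,0,-8],[0,0,-13],[0,0,-16],[0,0,-16],[0,0,-16]],"dr":[[0,0,0],[0,0,0],[0,0,0],[0,0,0],[0,0,0],[0,0,0]]}'
python3 - <<'E'
from h import *
T=grab('top');S=grab('side');C=cloud(T)
cv2.imwrite('pics/end.png',np.vstack([cv2.resize(T['pixels'][90:300,80:440],(720,420)),S['pixels'][130:310,:][:, :].repeat(1,0)[:180,:512] if 0 else cv2.resize(S['pixels'][120:230,100:400],(720,180))]))
P=C.reshape(-1,3)
for n,c,z in(('tray blk',(.545,.30),(.048,.062)),('L',(.57,.13),(.067,.08)),('R',(.5535,-.0895),(.067,.08)),('handle',(.453,-.325),(.1,.12))):
    Q=P[(abs(P[:,0]-c[0])<.05)&(abs(P[:,1]-c[1])<.05)&(P[:,2]>z[0])&(P[:,2]<z[1])];print(n,len(Q),Q[:,2].mean().round(4),Q[:,2].std().round(4),cv2.minAreaRect((Q[:,:2]*1000).astype(np.float32)))
E
```

```text
clock: 24.25
position: [0.5486, 0.3015, 0.2111]
ee_rot: [0.487, 0.52, 0.483, -0.509]
contact_force: [1.3, 0.6, 0.0]
width: 0.0853
clock: 24.85
position: [0.5533, 0.4596, 0.2014]
ee_rot: [-0.486, -0.513, -0.485, 0.515]
contact_force: [-1.0, -0.2, -0.5]
width: 0.0855
tray blk 562 0.0527 0.0014 ((544.6940307617188, 298.423583984375), (49.86845397949219, 58.83693313598633), 88.04386901855469)
L 568 0.0726 0.0015 ((569.5450439453125, 129.7466278076172), (48.9321174621582, 59.78245162963867), 85.93633270263672)
R 567 0.0728 0.0015 ((551.38818359375, -89.672119140625), (48.25916290283203, 59.67725372314453), 86.98491668701172)
handle 153 0.109 0.0023 ((453.27813720703125, -324.823974609375), (23.681509017944336, 24.431175231933594), 8.642334938049316)
```

View pics/end.png

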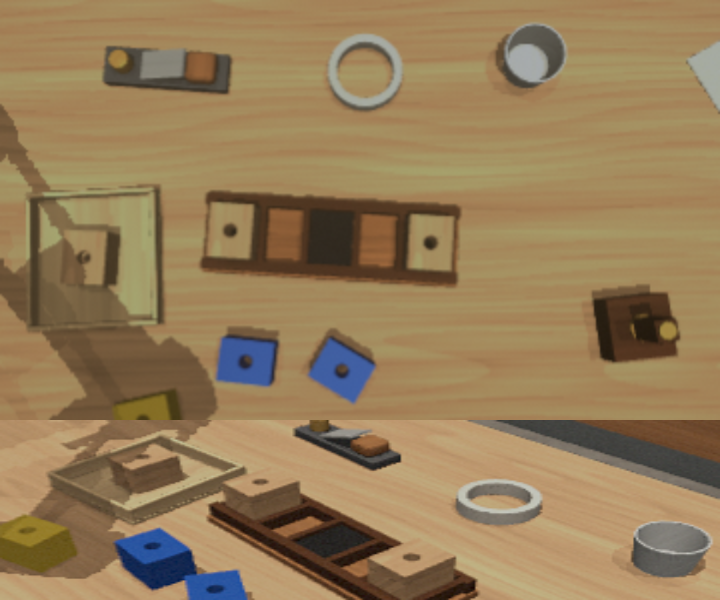

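The picture shows the middle pocket empty at (331,237). The failed block stands bore up in the tray at (85,257), the good blocks are at (230,230) and (430,242), and the gauge is in its stand. The bystanders are unmoved.

```bash
python3 -c "
from rig import manip
print(manip.sign_off())"
```

```text
the job is handed in; nothing more can be done
None
```

The job is handed in at about 25 s of robot time. I tried the gauge in the left, middle and right blocks in that order, and the middle one failed.

- **Left and right blocks:** the pin went fully home in both, with about 5 N on the collar.
- **Middle block:** the pin stopped at step depth with about 7 N. My first try there missed the bore and pressed about 11 N on the rim, below the 25 N limit. I lifted, re-measured with the wrist camera and shifted 1.5 mm before it went in.
- **Gauge:** it is back in its stand, handle top at 0.110 m (0.109 m from the top camera at the end), within about 1 mm of the stand's axis.
- **Failed block:** it stands bore up in the tray, its centre within 1 mm of the tray's, its top at 0.053 m (0.054 m expected). In the last picture it looks level.
- **Good blocks:** both are in their pockets, within about 2.5 mm of their start.
- **Rest of the scene:** tape, plane and tin look unmoved in the last picture, though I did not measure them. The gripper is open and clear of everything.

The final checks all agreed, and hand-in gave no verdict.

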